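Stamp the vehicle pass at the checkpoint counter

TASK

Take the rectangular self-inking stamp from the stamp tray, stand it inside the rectangular box printed on the pass on the clipboard (long side along long side), and push its head right down to the stop for a moment. Then let the head spring up and stand the stamp back upright in its own empty bay of the tray and let go; do not drop it, do not push its head down anywhere else, and leave the round stamp, the radio and the sanitizer bottle alone.

Things in the scene. Friction and masses are not known exactly. Their poses are not given: they have to be found in the camera images.
- stamp: The rectangular self-inking stamp, loose, 0.2 to 0.4 kg, black and grey plastic, 98 mm high. Origin: centre of the underside of its foot; z up, y along its long side, x across. Foot 44 (x) x 80 (y) mm, 10 mm high, the sprung head above it. It has no right way round: a half turn is the same. Can be lifted by the handle and pressed while gripped or from above.
- stamp_head (a joint): How far the head of the rectangular stamp is pushed down, in m: 0 up (spring holds it), 0.012 at the stop. The spring needs 3 N to start and 8 N at the stop.
- stamp_top (a point): Centre of the top face of the rectangular stamp's handle; it sinks with the head. The head, heights above the underside when up: a grey shell 34 (x) x 78 (y) mm from 38 to 60 mm, then a dark straight handle 30 (x) x 66 (y) mm from 60 to 98 mm, edges rounded 4 mm, to be gripped across x.
- tray: Fixed grey tray for the two stamps, 76 (x) x 220 (y) mm, 14 mm high: floor and walls 4 mm thick, a wall across the middle makes two bays end to end along y, each 68 x 104 mm inside. Origin: centre of its underside, on the counter. The rectangular stamp starts in either bay, the round one in the other, long sides roughly along the tray's y.
- bay_a (a point): Centre of the floor of the tray's bay at +y, 4 mm above the counter; axes as the tray's.
- bay_b (a point): Centre of the floor of the tray's bay at -y, 4 mm above the counter; axes as the tray's.
- clipboard: Fixed wooden clipboard 230 (x) x 170 (y) mm, 6 mm thick, with a paper pass on it and a steel clip (90 mm wide, up to 24 mm above the counter) at its +x end. Origin: centre of its underside. Tray and clipboard may be on either side of each other.
- box (a point): Centre of the rectangular outline printed on the pass, on the paper's surface 6 mm above the counter; axes as the clipboard's. Inside its dark lines the box measures 60 (x) x 96 (y) mm, so the stamp's foot has 8 mm to spare all round.
- round_stamp: The round self-inking stamp, loose, 54 mm diameter foot, round handle 34 mm in diameter, 98 mm high, standing in the other bay. Origin: centre of its underside. Leave it.
- round_head (a joint): How far the head of the round stamp is pushed down, in m, 0 to 0.012. Leave it.
- radio: Black two-way radio standing in its charger, loose, base 85 x 75 mm, 215 mm high with the aerial, to the right (-y) of the work. Origin: centre of its underside.
- sanitizer: Clear pump bottle of hand sanitizer, loose, 64 mm diameter, 190 mm high, to the left (+y) of the work. Origin: centre of its underside.
Mind the look-alikes: they are no part of the job. Leave any pink look-alike of the round_stamp alone.

How it is judged:
By the outcome, as a careful person would: the job done as asked, in the order asked, and still so for the second after the job is handed in, with the robot touching nothing.
It also fails if it takes over 54 s, if anything falls off the work surface, if the arm or the gripper's body presses on something with over 40 N, if the wrist force passes 120 N, or if a joint passes its speed limit or range.

ROBOT

A 6-joint arm with a two-finger parallel gripper is mounted at the origin on the work surface. World frame = base frame: x ahead of the robot, y to its left, z up, the work surface at z = 0. Lengths are in mm, angles in rad, forces in N, time in s.
With the tool pointing down it reaches from about 300 to 775 mm from the base axis. Payload 14.6 kg.
Tool frame: the origin (TCP) lies on the front face of the gripper's body, between the roots of the fingers; the fingertips stand 97 mm ahead of it and the grasp point (between the pads) lies 78 mm ahead of it; z points along the fingers, y is the direction in which the jaws open and shut (so a half turn about z gives the same grasp; the last joint's range is limited). The gripper opens to 94 mm and grips with 3 to 60 N. Pads are 16 mm wide; open, the fingers measure 119 mm over their backs; the gripper's body (75 mm by 177 mm) begins 78 mm behind the grasp point.
Start: joints at [1.171, 0.3, 1.521, -0, 1.321, -0.067], TCP at [179.677, 519.814, 302.646] pointing down, gripper open.
Joint ranges: [-3.03, 3.03], [-0.79, 2.21], [0.23, 2.52], [-1.04, 4.18], [0, 3.07], [-2.55, 2.55]. Speed limits (rad/s): [2.22, 2.22, 2.57, 3.14, 3.14, 3.14].

INTERFACE

Orientations are given as [roll, pitch, yaw] about the fixed x, y, z axes, in that order (R = Rz(yaw) Ry(pitch) Rx(roll)).
In Python, from cell import manip, eyes, finder gives the robot as it stands.
- The arm moves only by the tool drive_tool, never from a script. Its argument "rows" is a list of rows, each an object with "offset": the shift along the tool's x, y, z in mm, a list of three; "spin": the turn about the tool's z in degrees; "jaw": the finger opening in mm, from 0 to 94. In form: [{"offset": [dx, dy, dz], "spin": spin, "jaw": jaw}, ...]. A call has 1 to 20 rows; each row shifts and turns the commanded pose from where the row before left it, along the tool's axes as they then stand; what a row does not reach is not made up. A row lasts 1/10 s, in which the tool goes at most 50 mm and 8.59 degrees, less where a joint would pass 70% of its speed; a pose out of reach is approached as far as the arm can. A call is refused whole if a number of a shift passes 50 or a number of a turn 8.59, either way. A call with a gripper value outside its range is refused whole. The fingers move at their own pace and stop on an object; "force" is the grip in N (left out, the last holds). Time passes only in rows, so rows that do not move let the fingers close. It gives the time, the measured TCP pose, the force and the opening at its end, in the units of the state.
- manip.read_state(): the state, without advancing time (a new reading comes with each control period).
- eyes.camera(name): name is "side" or "top" or "wrist"; returns a dict with "color" (384x512x3 uint8, blue, green, red), "depth" (384x512 float32, mm along the optical axis (not along the pixel's ray), 0 where there is no reading), "vfov" (degrees; the focal length in pixels is half the picture's height over the tangent of half this angle, whatever the lens; pixels are square), "cx", "cy" (the principal point, pixels), "rvec" (rotation vector, rad) and "tvec" (3), from world to camera coordinates, as OpenCV has them. Camera axes: x right, y down, z forward; pixel columns grow to the right and rows downward; lengths in mm; the calibration is good to about 2 mm. A picture is of the moment at which its call begins.
- manip.sign_off(): hands the job in, once; it reports no verdict.
Trained networks look in the newest picture that a camera, given by its name, has taken for a name from the list of things; names that differ only in an ending like _2 or _b are one class to them, and where a whole thing is asked for, a point or a joint stands for the part that bears it (a point fixed in the world has none). Each returns a list of dicts, best first, with "p" (0 to 1); they miss things now and then, are a little off and sometimes report something else, mostly with a low value. They report only what shows in the picture. A call takes as long as a camera call. They do not tell look-alikes from the thing itself.
- finder.find_in(camera, target): "uv" ([column, row] in pixels, amid what is visible of it).
The state is a dict: "clock": time; "joints": joint angles; "qd": joint speeds; "effort": joint torques, N m; "eef_pos": TCP position; "eef_rot": TCP orientation; "wrist_force": force on the tool from outside, world axes, zero at the start; "moment": the same for the moment, N m; "finger_gap": finger opening in mm.
Only numpy, scipy, OpenCV 4.12 (cv2) and the standard library are available. Lean on these libraries where they do the work, as an engineer would, in place of code of your own. Each camera call takes 0.05 s, during which the arm holds its last target. There are 200 camera calls.

## Working session

There is one attempt and no reset: what is moved stays moved. The work goes in short steps, Python scripts to look and compute and a tool call to move; the robot and the scene stay as the last step left them, time stands still between calls to the robot, and variables do not carry over. Pictures are saved under pics/ and viewed, about 8 in all and at most 12, crops included, and the job is handed in when it is done.

Besides the shell and the picture viewer there is one more tool, called after "Request:" as a command line: name --argument value ..., lists and objects as JSON in quotes. drive_tool: Moves the arm, as the interface text tells. Its arguments: {"type":"object","properties":{"rows":{"type":"array","items":{"type":"object","properties":{"offset":{"type":"array","items":{"type":"number"}},"spin":{"type":"number"},"jaw":{"type":"number"}}}},"force":{"type":"number"}},"required":["rows"]}

```bash
mkdir -p pics
cat > h.py <<'E'
import numpy as np, cv2
from cell import manip, eyes, finder
def cam(n, save=None):
    c=eyes.camera(n); c['f']=c['color'].shape[0]/2/np.tan(np.radians(c['vfov'])/2)
    c['R']=cv2.Rodrigues(np.array(c['rvec'],float))[0]; c['t']=np.array(c['tvec'],float).ravel()
    if save: cv2.imwrite('pics/'+save,c['color'])
    return c
def cloud(c):
    h,w=c['depth'].shape; v,u=np.mgrid[:h,:w]; d=c['depth']
    p=np.stack([(u-c['cx'])/c['f']*d,(v-c['cy'])/c['f']*d,d],-1)
    P=(p-c['t'])@c['R']; P[d==0]=np.nan; return P
def onplane(c,uv,z):
    r=c['R'].T@np.array([(uv[0]-c['cx'])/c['f'],(uv[1]-c['cy'])/c['f'],1]); o=-c['R'].T@c['t']
    return o+r*(z-o[2])/r[2]
def proj(c,P):
    p=c['R']@np.array(P,float)+c['t']; return c['f']*p[:2]/p[2]+[c['cx'],c['cy']]
E
python3 - <<'E'
from h import *
s=manip.read_state(); print({k:np.round(v,3) for k,v in s.items()})
ims=[]
for n in ['top','side']:
    c=cam(n); P=cloud(c); ims.append(c['color']); print(n,c['f'],np.round(-c['R'].T@c['t']))
    for t in ['stamp','round_stamp','tray','clipboard','box','radio','sanitizer']:
        for r in finder.find_in(n,t)[:3]:
            u,v=np.round(r['uv']).astype(int); print(t,r['uv'],round(r['p'],2),np.round(P[v,u]))
cv2.imwrite('pics/a.png',ims[0]);cv2.imwrite('pics/b.png',ims[1])
E
```

```text
{'clock': np.float64(0.0), 'joints': array([ 1.171,  0.3  ,  1.522,  0.   ,  1.321, -0.067]), 'qd': array([ 0.001, -0.001,  0.   ,  0.   ,  0.   , -0.   ]), 'effort': array([ 3.0000e-03, -5.3181e+01, -3.5273e+01,  7.1000e-02,  2.5000e-02,
       -0.0000e+00]), 'eef_pos': array([179.606, 519.697, 302.105]), 'eef_rot': array([-3.14 , -0.   ,  2.809]), 'wrist_force': array([-0.585, -0.03 , -0.274]), 'moment': array([ 0.001,  0.021, -0.048]), 'finger_gap': np.float64(93.98)}
top 392.1626414046458 [ 454.   -7. 1143.]
stamp [295.7, 202.2] 0.77 [ 565. -120.  102.]
round_stamp [350.3, 162.9] 0.9 [ 672. -273.   83.]
round_stamp [345.6, 238.6] 0.82 [ 464. -251.   95.]
round_stamp [335.3, 199.1] 0.7 [ 571. -225.   99.]
tray [316.5, 206.8] 0.8 [ 559. -188.    5.]
tray [194.1, 198.4] 0.39 [592. 168.   4.]
clipboard [194.7, 198.6] 0.85 [588. 164.   7.]
box [194.5, 201.8] 0.9 [579. 167.   7.]
radio [385.6, 170.5] 0.64 [ 648. -366.   98.]
sanitizer [97.5, 176.5] 0.64 [640. 403. 124.]
sanitizer [295.5, 201.1] 0.52 [ 567. -120.  102.]
side 384.9557613479384 [ 532. -987.  752.]
stamp [253.0, 228.2] 0.77 [ 554. -162.   94.]
round_stamp [298.0, 246.5] 0.91 [ 672. -207.   60.]
round_stamp [220.4, 237.5] 0.85 [ 461. -154.   58.]
round_stamp [262.2, 261.1] 0.69 [ 571. -261.   64.]
tray [252.3, 275.8] 0.64 [ 545. -254.    5.]
clipboard [253.4, 191.4] 0.9 [566. 155.   8.]
clipboard [268.8, 139.7] 0.54 [643. 394.  89.]
box [260.2, 190.0] 0.72 [592. 164.   4.]
box [304.3, 304.0] 0.18 [ 654. -418.   77.]
radio [306.8, 305.8] 0.93 [ 662. -418.   69.]
sanitizer [267.1, 137.0] 0.89 [635. 399.  99.]
sanitizer [250.3, 276.7] 0.62 [ 539. -255.    3.]
```

View pics/a.png

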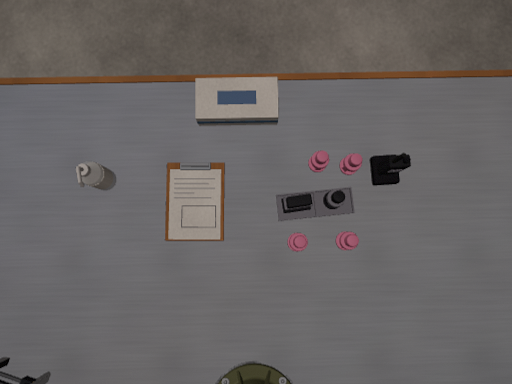

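View pics/b.png

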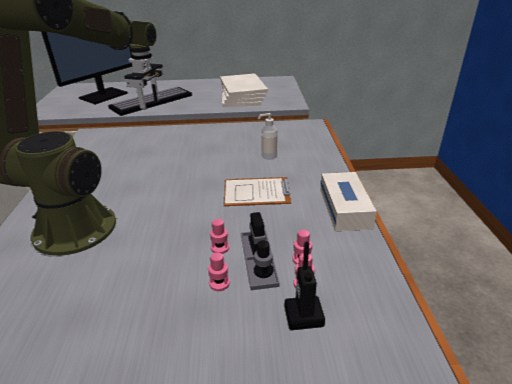

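Candidates in the top view: the rectangular stamp at (298,203), black and boxy, in the tray's left bay. The black round stamp is at (335,199). The pink look-alikes are at (319,160), (351,163), (298,242) and (347,241), and the printed box is at (198,216). I choose (298,203) and check it in a crop.

```bash
cat > m.py <<'E'
from h import *
def rect(Q,name):
    (c,s,a)=cv2.minAreaRect(Q.astype(np.float32)); b=cv2.boxPoints((c,s,a))
    e=[b[1]-b[0],b[2]-b[1]]; l=max(e,key=np.linalg.norm); y=np.degrees(np.arctan2(l[1],l[0]))%180
    print(name,'centre',np.round(c,1),'size',np.round(s,1),'long axis deg',round(y,1)); return c,y
def stampfit(c,lo,hi,ctr,r=60,name='top'):
    P=cloud(c); m=(P[...,2]>lo)&(P[...,2]<hi)&(np.hypot(P[...,0]-ctr[0],P[...,1]-ctr[1])<r)
    print(name,m.sum(),'median z',np.median(P[m][:,2])); return rect(P[m][:,:2],name)
def boxfit(c,z=6,ctr=None,show=None,off=(0,0,512,384)):
    g=cv2.cvtColor(c['color'],cv2.COLOR_BGR2GRAY)
    b=cv2.adaptiveThreshold(g,255,cv2.ADAPTIVE_THRESH_MEAN_C,cv2.THRESH_BINARY_INV,31,12)
    for k in cv2.findContours(b,cv2.RETR_LIST,cv2.CHAIN_APPROX_NONE)[0]:
        if len(k)<40: continue
        Q=np.array([onplane(c,p[0],z)[:2] for p in k])
        s=sorted(cv2.minAreaRect(Q.astype(np.float32))[1])
        if 50<s[0]<72 and 85<s[1]<112: rect(Q,'box')
E
python3 - <<'E'
from m import *
c=cam('top'); 
stampfit(c,88,115,(565,-120)); boxfit(c)
P=cloud(c); 
for lo,hi in [(9,20)]:
    m=(P[...,2]>lo)&(P[...,2]<hi)&(abs(P[...,0]-567)<55)&(abs(P[...,1]+180)<130); rect(P[m][:,:2],'tray')
w=cam('wrist'); s=manip.read_state(); y=s['eef_rot'][2]; T=np.array([[np.cos(y),np.sin(y),0],[np.sin(y),-np.cos(y),0],[0,0,-1]])
print('wrist cam in tool',np.round(T.T@(-w['R'].T@w['t']-s['eef_pos'])),np.round(w['R']@T,2),w['f'])
cv2.imwrite('pics/c.png',cv2.resize(c['color'][140:265,260:400],None,fx=4,fy=4,interpolation=cv2.INTER_CUBIC))
E
```

```text
top 281 median z 101.88431045999185
top centre [ 570.9 -128.1] size [30.2 66.3] long axis deg 97.7
box centre [538.5 155.7] size [99.6 64.1] long axis deg 89.1
tray centre [ 570.7 -183.8] size [ 76.5 220.9] long axis deg 95.2
wrist cam in tool [ 76.  -1. -82.] [[ 0.    1.    0.  ]
 [-0.97  0.   -0.26]
 [-0.26 -0.    0.97]] 287.165051568708
```

View pics/c.png

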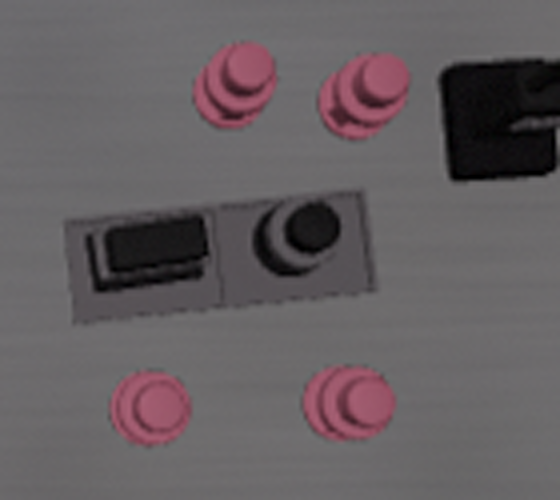

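The crop confirms it: the black rectangular handle at crop (157,243), with the round one next to it at (312,228). I'll go over the box first and measure it from close by.

Request:
drive_tool --rows '[{"offset":[-33,-16,0],"spin":5},{"offset":[-33,-16,0]},{"offset":[-33,-16,0]},{"offset":[-33,-16,0]},{"offset":[-33,-16,0]},{"offset":[-33,-16,0]},{"offset":[-33,-16,0]},{"offset":[-33,-16,0]},{"offset":[-33,-16,0]},{"offset":[-33,-16,0]},{"offset":[-33,-16,0]},{"offset":[-33,-16,0]},{"offset":[-33,-16,0]},{"offset":[-33,-16,0]}]'

```text
validation failed for argument at $.ro...
```

Request:
drive_tool --rows '[{"offset":[0,0,0],"spin":8},{"offset":[0,0,0],"spin":8},{"offset":[0,0,0],"spin":8},{"offset":[0,0,0],"spin":8},{"offset":[0,0,0],"spin":8},{"offset":[0,0,0],"spin":8},{"offset":[0,0,0],"spin":8},{"offset":[0,0,0],"spin":8},{"offset":[0,0,0]},{"offset":[0,0,0]}]'

```text
validation failed for argument at $.ro...
```

Run:
```python
from m import *
s=manip.read_state(); print(s['clock'],np.round(s['eef_pos'],1),np.degrees(s['eef_rot']))
w=cam('wrist','d.png'); boxfit(w)
```

```text
0.9 [179.7 519.8 302.6] [-1.79994683e+02  1.43498172e-03  1.60935596e+02]
```

View pics/d.png

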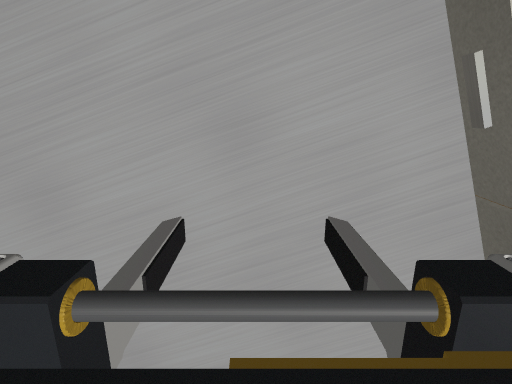

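That wrist picture is of the start position: it shows the open fingers at (165,250) and (345,250) and no box. The moves were refused because every row needs all its fields, so I resend them complete.

Request:
drive_tool --rows '[{"offset":[-33,-16,0],"spin":0,"jaw":94},{"offset":[-33,-16,0],"spin":0,"jaw":94},{"offset":[-33,-16,0],"spin":0,"jaw":94},{"offset":[-33,-16,0],"spin":0,"jaw":94},{"offset":[-33,-16,0],"spin":0,"jaw":94},{"offset":[-33,-16,0],"spin":0,"jaw":94},{"offset":[-33,-16,0],"spin":0,"jaw":94},{"offset":[-33,-16,0],"spin":0,"jaw":94},{"offset":[-33,-16,0],"spin":0,"jaw":94},{"offset":[-33,-16,0],"spin":0,"jaw":94},{"offset":[-33,-16,0],"spin":0,"jaw":94},{"offset":[-33,-16,0],"spin":0,"jaw":94},{"offset":[-33,-16,0],"spin":0,"jaw":94},{"offset":[-33,-16,0],"spin":0,"jaw":94}]'

```text
clock: 2.35
eef_pos: [544.1, 155.9, 302.7]
eef_rot: [3.141, 0.0, 2.809]
wrist_force: [0.0, 0.2, -0.7]
finger_gap: 94.0
```

Request:
drive_tool --rows '[{"offset":[0,0,0],"spin":8,"jaw":60},{"offset":[0,0,0],"spin":8,"jaw":60},{"offset":[0,0,0],"spin":8,"jaw":60},{"offset":[0,0,0],"spin":8,"jaw":60},{"offset":[0,0,0],"spin":8,"jaw":60},{"offset":[0,0,0],"spin":8,"jaw":60},{"offset":[0,0,0],"spin":8,"jaw":60},{"offset":[0,0,0],"spin":8,"jaw":60},{"offset":[0,0,0],"spin":0,"jaw":60},{"offset":[0,0,0],"spin":0,"jaw":60}]'

```text
clock: 3.35
eef_pos: [543.2, 157.2, 302.6]
eef_rot: [-3.142, -0.0, 1.696]
wrist_force: [-0.4, -0.1, 0.2]
finger_gap: 59.7
```

Run:
```python
from m import *
s=manip.read_state(); print(s['clock'],np.round(s['eef_pos'],1),np.degrees(s['eef_rot']))
w=cam('wrist','e.png'); boxfit(w)
```

```text
3.35 [543.2 157.2 302.6] [-1.79998943e+02 -1.24904761e-04  9.71739436e+01]
box centre [536.6 151.8] size [98.  62.4] long axis deg 89.0
box centre [536.7 152.2] size [100.7  65.1] long axis deg 89.0
```

View pics/e.png

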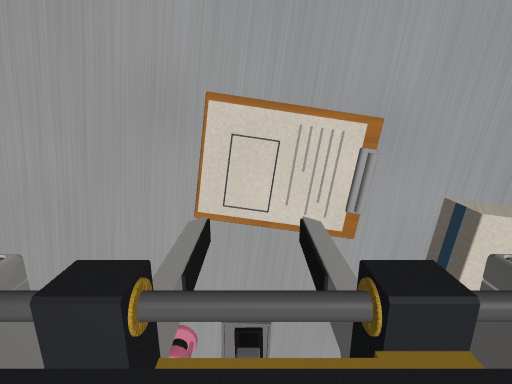

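The wrist view shows the box outline centred at about (251,173), fitted at (536.7,152). The top view gave (538.5,155.7). Next, over the stamp.

Request:
drive_tool --rows '[{"offset":[-20,-1,0],"spin":0,"jaw":60},{"offset":[-36,-1,0],"spin":0,"jaw":60},{"offset":[-36,-1,0],"spin":0,"jaw":60},{"offset":[-36,-1,0],"spin":0,"jaw":60},{"offset":[-36,-1,0],"spin":0,"jaw":60},{"offset":[-36,-1,0],"spin":0,"jaw":60},{"offset":[-36,-1,0],"spin":0,"jaw":60},{"offset":[-36,-1,0],"spin":0,"jaw":60},{"offset":[-14,0,0],"spin":0,"jaw":60},{"offset":[0,0,0],"spin":0,"jaw":60},{"offset":[0,0,0],"spin":0,"jaw":60}]'

```text
clock: 4.5
eef_pos: [569.7, -126.8, 302.6]
eef_rot: [-3.141, -0.0, 1.693]
wrist_force: [0.3, 0.4, -0.1]
finger_gap: 59.9
```

Run:
```python
from m import *
s=manip.read_state(); print(s['clock'],np.round(s['eef_pos'],1),np.degrees(s['eef_rot'][2]))
w=cam('wrist','f.png'); stampfit(w,90,112,(571,-128),name='wrist')
P=cloud(w); m=(P[...,2]>9)&(P[...,2]<20)&(abs(P[...,0]-570)<60)&(abs(P[...,1]+180)<140); rect(P[m][:,:2],'tray')
print('floor',np.nanmedian(P[(abs(P[...,0]-500)<20)&(abs(P[...,1]+120)<40)][:,2]))
```

```text
4.5 [ 569.7 -126.8  302.6] 97.00589488841436
wrist 1773 median z 101.49976848214658
wrist centre [ 568.2 -130.1] size [29.3 64.5] long axis deg 97.7
tray centre [ 568.1 -186.7] size [ 76.2 220.6] long axis deg 95.0
floor 314.21257242241666
```

View pics/f.png

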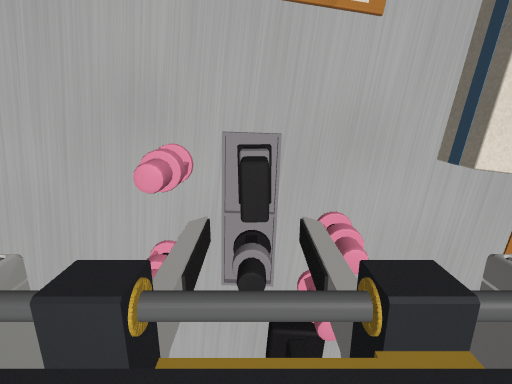

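The wrist view shows the handle at (255,188) and the round stamp at (250,260). All wrist fits sit about (-2,-3) mm from the top-view ones, so I use midpoints: stamp (569.6,-129.1) at 97.7°.

Request:
drive_tool --rows '[{"offset":[-2,0,0],"spin":-0.7,"jaw":60},{"offset":[0,0,30],"spin":0,"jaw":60},{"offset":[0,0,40],"spin":0,"jaw":60},{"offset":[0,0,30],"spin":0,"jaw":60},{"offset":[0,0,20],"spin":0,"jaw":60},{"offset":[0,0,12],"spin":0,"jaw":60},{"offset":[0,0,7],"spin":0,"jaw":60},{"offset":[0,0,0],"spin":0,"jaw":60},{"offset":[0,0,0],"spin":0,"jaw":36},{"offset":[0,0,0],"spin":0,"jaw":36},{"offset":[0,0,0],"spin":0,"jaw":33},{"offset":[0,0,0],"spin":0,"jaw":30},{"offset":[0,0,0],"spin":0,"jaw":26},{"offset":[0,0,0],"spin":0,"jaw":22},{"offset":[0,0,0],"spin":0,"jaw":22},{"offset":[0,0,0],"spin":0,"jaw":22}]' --force 30

```text
clock: 6.15
eef_pos: [570.0, -129.7, 163.8]
eef_rot: [3.141, 0.0, 1.704]
wrist_force: [-0.3, -0.6, 2.7]
finger_gap: 29.9
```

Request:
drive_tool --rows '[{"offset":[0,0,-5],"spin":0,"jaw":22},{"offset":[0,0,-10],"spin":0,"jaw":22},{"offset":[0,0,-20],"spin":0,"jaw":22},{"offset":[0,0,-20],"spin":0,"jaw":22},{"offset":[0,0,-15],"spin":0,"jaw":22},{"offset":[0,0,0],"spin":0,"jaw":22},{"offset":[0,0,0],"spin":0,"jaw":22}]'

```text
clock: 6.85
eef_pos: [569.8, -129.6, 233.5]
eef_rot: [-3.142, -0.0, 1.704]
wrist_force: [-0.0, -0.3, -2.2]
finger_gap: 29.7
```

Run:
```python
from m import *
s=manip.read_state(); print(s['clock'],np.round(s['eef_pos'],1),np.degrees(s['eef_rot'][2]),s['wrist_force'],s['finger_gap'])
c=cam('side'); cv2.imwrite('pics/g.png',cv2.resize(c['color'][150:300,180:330],None,fx=4,fy=4))
```

```text
6.85 [ 569.8 -129.6  233.5] 97.63426395471576 [-0.01885665 -0.25373585 -2.22193511] 29.742092206551536
```

View pics/g.png

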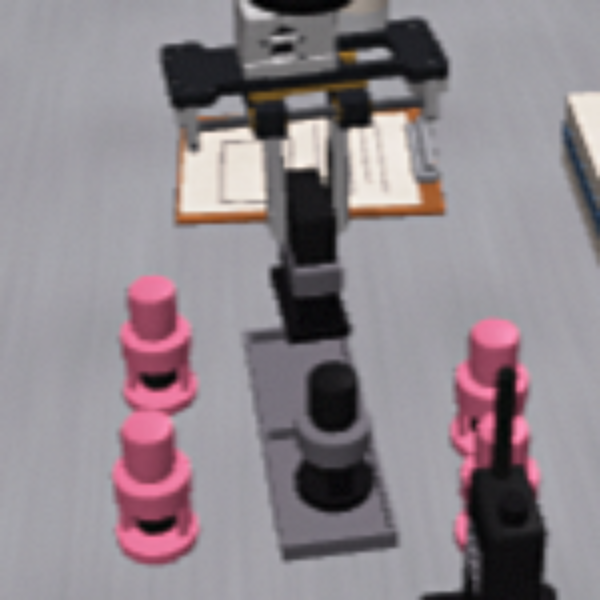

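The stamp hangs level in the gripper, foot at about (310,300) in the crop, clear of the tray. Carrying it to the box.

Request:
drive_tool --rows '[{"offset":[10,0,0],"spin":0,"jaw":22},{"offset":[25,1,0],"spin":0,"jaw":22},{"offset":[35,1,0],"spin":0,"jaw":22},{"offset":[35,1,0],"spin":0,"jaw":22},{"offset":[35,1,0],"spin":0,"jaw":22},{"offset":[35,1,0],"spin":0,"jaw":22},{"offset":[35,1,0],"spin":0,"jaw":22},{"offset":[35,0,0],"spin":0,"jaw":22},{"offset":[25,0,0],"spin":0,"jaw":22},{"offset":[10,0,0],"spin":0,"jaw":22},{"offset":[4.6,0,0],"spin":0,"jaw":22},{"offset":[0,0,0],"spin":4.3,"jaw":22},{"offset":[0,0,0],"spin":4.3,"jaw":22},{"offset":[0,0,20],"spin":0,"jaw":22},{"offset":[0,0,20],"spin":0,"jaw":22},{"offset":[0,0,15],"spin":0,"jaw":22},{"offset":[0,0,5],"spin":0,"jaw":22},{"offset":[0,0,0],"spin":0,"jaw":22},{"offset":[0,0,0],"spin":0,"jaw":22}]'

```text
clock: 8.8
eef_pos: [538.4, 152.9, 174.4]
eef_rot: [3.141, -0.0, 1.553]
wrist_force: [-0.1, 0.5, -2.4]
finger_gap: 29.7
```

Run:
```python
from m import *
s=manip.read_state(); print(s['clock'],np.round(s['eef_pos'],1),np.degrees(s['eef_rot'][2]),s['wrist_force'],s['finger_gap'])
w=cam('wrist'); c=cam('side')
a=cv2.resize(c['color'][130:230,200:310],(550,500)); b=cv2.resize(w['color'][100:350,150:360],(420,500))
P=cloud(c)
cv2.imwrite('pics/h.png',cv2.resize(np.hstack([a,b]),(800,412)))
```

```text
8.8 [538.4 152.9 174.4] 89.00822731117489 [-0.07506021  0.46151733 -2.37490461] 29.675616928827658
```

View pics/h.png

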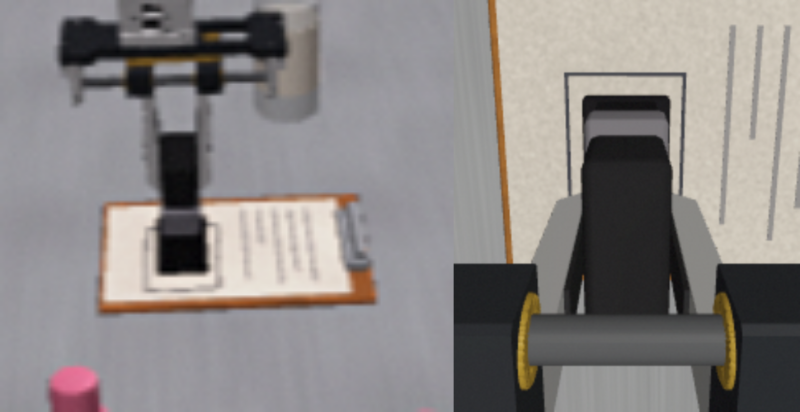

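Run:
```python
from m import *
w=cam('wrist')
for n,uv,z in [('footL',(228.5,158.9),24.6),('footR',(280.6,158.9),24.6),('boxL',(218.2,144.9),6),('boxR',(290.3,144.9),6)]: print(n,np.round(onplane(w,uv,z),1))
```

```text
footL [517.2 192.1  24.6]
footR [559.5 191.4  24.6]
boxL [507.  201.6   6. ]
boxR [569.4 200.6   6. ]
```

The foot is centred in the box to within 1 mm. I lower onto the paper and press gradually.

Request:
drive_tool --rows '[{"offset":[0,0,4],"spin":0,"jaw":22},{"offset":[0,0,3],"spin":0,"jaw":22},{"offset":[0,0,2],"spin":0,"jaw":22},{"offset":[0,0,2],"spin":0,"jaw":22},{"offset":[0,0,2],"spin":0,"jaw":22},{"offset":[0,0,2],"spin":0,"jaw":22},{"offset":[0,0,2],"spin":0,"jaw":22},{"offset":[0,0,2],"spin":0,"jaw":22},{"offset":[0,0,1],"spin":0,"jaw":22},{"offset":[0,0,0],"spin":0,"jaw":22},{"offset":[0,0,0],"spin":0,"jaw":22}]' --force 45

```text
clock: 10.05
eef_pos: [538.1, 153.2, 154.0]
eef_rot: [3.141, -0.0, 1.554]
wrist_force: [-4.8, -0.3, 7.0]
finger_gap: 29.5
```

Request:
drive_tool --rows '[{"offset":[0,0,0.5],"spin":0,"jaw":22},{"offset":[0,0,0.5],"spin":0,"jaw":22},{"offset":[0,0,0],"spin":0,"jaw":22},{"offset":[0,0,0],"spin":0,"jaw":22}]'

```text
clock: 10.45
eef_pos: [538.1, 153.2, 153.8]
eef_rot: [3.141, -0.0, 1.554]
wrist_force: [-9.6, -1.7, 17.8]
finger_gap: 30.2
```

The force rose from 7 to 18 N over 0.2 mm of travel, so the head is on its stop. Releasing and lifting.

Request:
drive_tool --rows '[{"offset":[0,0,-2],"spin":0,"jaw":22},{"offset":[0,0,-3],"spin":0,"jaw":22},{"offset":[0,0,-3],"spin":0,"jaw":22},{"offset":[0,0,-3],"spin":0,"jaw":22},{"offset":[0,0,-3],"spin":0,"jaw":22},{"offset":[0,0,-6],"spin":0,"jaw":22},{"offset":[0,0,-15],"spin":0,"jaw":22},{"offset":[0,0,-25],"spin":0,"jaw":22},{"offset":[0,0,-15],"spin":0,"jaw":22},{"offset":[0,0,-6],"spin":0,"jaw":22},{"offset":[0,0,0],"spin":0,"jaw":22},{"offset":[0,0,0],"spin":0,"jaw":22}]'

```text
clock: 11.65
eef_pos: [537.9, 153.1, 232.7]
eef_rot: [-3.14, 0.0, 1.554]
wrist_force: [-0.5, -1.0, -3.3]
finger_gap: 29.9
```

Run:
```python
from m import *
s=manip.read_state(); print(s['clock'],np.round(s['eef_pos'],1),np.degrees(s['eef_rot']),s['wrist_force'],s['finger_gap'])
y=s['eef_rot'][2]; d=np.array([566,-131.5])-s['eef_pos'][:2]
print('tool dx,dy',d@[np.cos(y),np.sin(y)],d@[np.sin(y),-np.cos(y)])
w=cam('wrist'); c=cam('side')
a=cv2.resize(c['color'][110:230,200:310],(458,500)); b=cv2.resize(w['color'][50:350,130:382],(420,500))
cv2.imwrite('pics/i.png',cv2.resize(np.hstack([a,b]),(800,456)))
```

```text
11.65 [537.9 153.1 232.7] [-1.79930266e+02  1.80868664e-02  8.90312221e+01] [-0.50416151 -1.03753439 -3.25540307] 29.893762938122677
tool dx,dy -284.11173922345364 32.94410688680667
```

View pics/i.png

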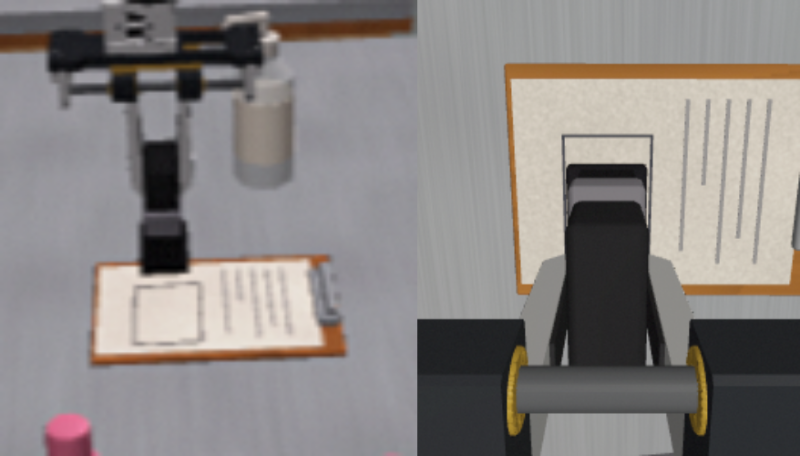

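The stamp is out of the box, upright, with the head sprung up; the empty box is at (168,313). Now back to the bay.

Request:
drive_tool --rows '[{"offset":[-10,1,0],"spin":0,"jaw":22},{"offset":[-25,3,0],"spin":0,"jaw":22},{"offset":[-35,4,0],"spin":0,"jaw":22},{"offset":[-35,4,0],"spin":0,"jaw":22},{"offset":[-35,4,0],"spin":0,"jaw":22},{"offset":[-35,4,0],"spin":0,"jaw":22},{"offset":[-35,4,0],"spin":0,"jaw":22},{"offset":[-35,4,0],"spin":0,"jaw":22},{"offset":[-25,3,0],"spin":0,"jaw":22},{"offset":[-10,2,0],"spin":0,"jaw":22},{"offset":[-4,0,0],"spin":0,"jaw":22},{"offset":[0,0,0],"spin":-3,"jaw":22},{"offset":[0,0,0],"spin":-3,"jaw":22},{"offset":[0,0,15],"spin":0,"jaw":22},{"offset":[0,0,20],"spin":0,"jaw":22},{"offset":[0,0,10],"spin":0,"jaw":22},{"offset":[0,0,5],"spin":0,"jaw":22},{"offset":[0,0,0],"spin":0,"jaw":22},{"offset":[0,0,0],"spin":0,"jaw":22}]'

```text
clock: 13.65
eef_pos: [566.6, -131.2, 184.4]
eef_rot: [3.141, 0.0, 1.659]
wrist_force: [0.3, -0.5, -2.1]
finger_gap: 29.8
```

Run:
```python
from m import *
s=manip.read_state(); print(s['clock'],np.round(s['eef_pos'],1),np.degrees(s['eef_rot']),s['wrist_force'],s['finger_gap'])
w=cam('wrist'); c=cam('side')
a=cv2.resize(c['color'][200:300,210:310],(500,500)); b=cv2.resize(w['color'][50:350,130:382],(420,500))
cv2.imwrite('pics/j.png',cv2.resize(np.hstack([a,b]),(800,435)))
```

```text
13.65 [ 566.6 -131.2  184.4] [1.79945410e+02 2.04557214e-02 9.50449061e+01] [ 0.338922   -0.47235768 -2.14463951] 29.825812493091743
```

View pics/j.png

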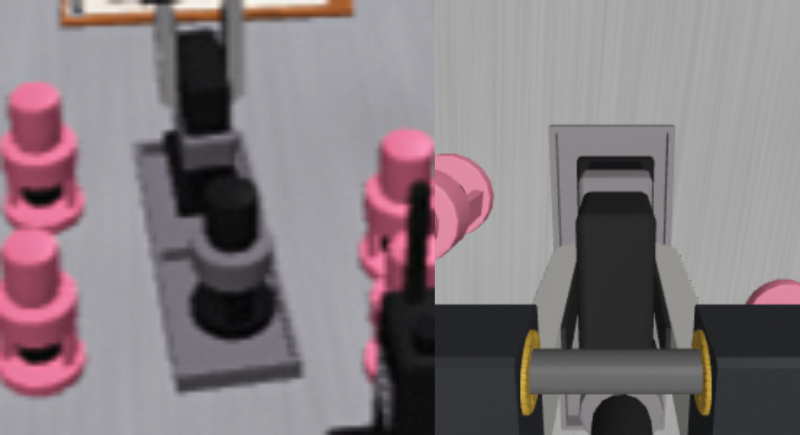

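The stamp is over its bay with clearance all round (foot at (615,160), tray at (612,130)). I lower gently to contact.

Request:
drive_tool --rows '[{"offset":[0,0,6],"spin":0,"jaw":22},{"offset":[0,0,6],"spin":0,"jaw":22},{"offset":[0,0,4],"spin":0,"jaw":22},{"offset":[0,0,2],"spin":0,"jaw":22},{"offset":[0,0,1],"spin":0,"jaw":22},{"offset":[0,0,0.5],"spin":0,"jaw":22},{"offset":[0,0,0],"spin":0,"jaw":22},{"offset":[0,0,0],"spin":0,"jaw":22}]'

```text
clock: 14.55
eef_pos: [566.4, -131.4, 164.3]
eef_rot: [3.141, 0.0, 1.659]
wrist_force: [-0.1, 0.6, -2.3]
finger_gap: 29.9
```

Request:
drive_tool --rows '[{"offset":[0,0,0.3],"spin":0,"jaw":22},{"offset":[0,0,0],"spin":0,"jaw":22},{"offset":[0,0,0],"spin":0,"jaw":22}]'

```text
clock: 14.85
eef_pos: [566.4, -131.4, 164.0]
eef_rot: [3.141, 0.0, 1.659]
wrist_force: [-0.2, -0.4, -1.6]
finger_gap: 29.6
```

Request:
drive_tool --rows '[{"offset":[0,0,0.3],"spin":0,"jaw":22},{"offset":[0,0,0],"spin":0,"jaw":22},{"offset":[0,0,0],"spin":0,"jaw":22}]'

```text
clock: 15.15
eef_pos: [566.4, -131.4, 163.8]
eef_rot: [3.141, 0.0, 1.659]
wrist_force: [-1.0, -0.2, 2.5]
finger_gap: 29.7
```

Contact. I ease off slightly, open, and withdraw.

Request:
drive_tool --rows '[{"offset":[0,0,-0.2],"spin":0,"jaw":22},{"offset":[0,0,0],"spin":0,"jaw":30},{"offset":[0,0,0],"spin":0,"jaw":34},{"offset":[0,0,0],"spin":0,"jaw":45},{"offset":[0,0,0],"spin":0,"jaw":60},{"offset":[0,0,0],"spin":0,"jaw":60},{"offset":[0,0,0],"spin":0,"jaw":60},{"offset":[0,0,-10],"spin":0,"jaw":60},{"offset":[0,0,-25],"spin":0,"jaw":60},{"offset":[0,0,-40],"spin":0,"jaw":60},{"offset":[0,0,-40],"spin":0,"jaw":60},{"offset":[0,0,-25],"spin":0,"jaw":60},{"offset":[40,0,0],"spin":0,"jaw":60},{"offset":[40,0,0],"spin":0,"jaw":60},{"offset":[40,0,0],"spin":0,"jaw":60},{"offset":[20,0,0],"spin":0,"jaw":60},{"offset":[0,0,0],"spin":0,"jaw":60},{"offset":[0,0,0],"spin":0,"jaw":60}]'

```text
clock: 16.95
eef_pos: [554.1, 7.9, 304.3]
eef_rot: [3.141, 0.0, 1.659]
wrist_force: [-0.4, -0.1, 0.2]
finger_gap: 60.3
```

Run:
```python
from m import *
s=manip.read_state(); print(s['clock'],np.round(s['eef_pos'],1),s['wrist_force'],s['finger_gap'])
t=cam('top'); c=cam('side'); stampfit(t,88,115,(567,-130))
a=cv2.resize(c['color'][200:320,200:320],(500,500)); b=cv2.resize(t['color'][140:265,260:360],(400,500))
cv2.imwrite('pics/k.png',cv2.resize(np.hstack([a,b]),(800,444)))
```

```text
16.95 [554.1   7.9 304.3] [-0.40572092 -0.11000842  0.15532767] 60.26448254899972
top 282 median z 102.09282241652176
top centre [ 567.3 -129.9] size [30.1 66.4] long axis deg 94.9
```

View pics/k.png

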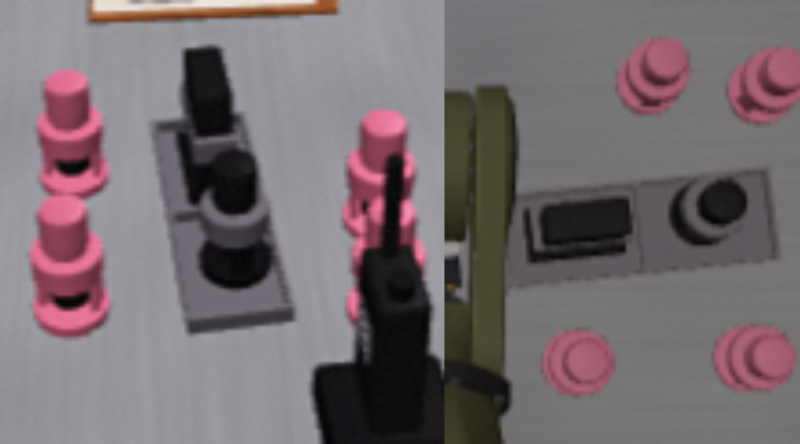

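The stamp stands upright in its bay at (585,225), head up at 102 mm. The round stamp at (715,205) and the pink ones look unmoved.

```bash
python3 -c "
from cell import manip; print(manip.sign_off())"
```

```text
the job is handed in; nothing more can be done
None
```

The rectangular stamp was pressed inside the printed box and is back upright in its own bay (bay_a). I handed the job in at about 17 s; no verdict is reported.

- **Fit in the box:** before pressing, the wrist view put the foot within about 1 mm of the box centre, with the long sides parallel.
- **Press:** the wrist force rose from 7 to 18 N over the last 0.2 mm of travel, so the head reached its stop. The TCP stopped at 153.8 mm, as expected for 12 mm of travel with no slip in the grip.
- **Back in the bay:** the last top view shows the handle at (567.3, -129.9), 94.9°, with its top at 102 mm, so the head is up. It stands near the bay's centre and in line with the tray.
- **Other objects:** in the last picture the round stamp, the radio and the pink look-alikes looked unmoved. The sanitizer was not in that picture; it was last seen standing after the press. The gripper was clear of everything.

**What disagreed or went less cleanly:**
- The wrist and top cameras differed by about 2–4 mm, so I used midpoints.
- The first two move calls were refused because fields were missing; nothing moved.
- When I set the stamp down, the force briefly rose about 4.8 N above the hanging reading before I eased off 0.2 mm and let go. The spring starts to give at 3 N, so the head may have moved by a few tenths of a millimetre there.

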